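Unstack the kitchen tins onto their trays

TASK

The four spice tins were stacked out of the way while the bench was wiped. Take the stack apart and stand each tin upright in the tray of its own colour, flat on the tray's floor inside the rim, setting them down without dropping or toppling any. Leave the pepper mill and the drinking glass where they stand.

Things in the scene. Friction and masses are not known exactly. Their poses are not given: they have to be found in the camera images.
- tin_blue: Closed round blue tin (largest, at the bottom of the stack), a plain upright cylinder 66 mm in diameter and 50 mm tall with a flat blue top and thin steel-coloured seams; loose, rigid, about 0.06 to 0.31 kg. Origin: centre of its underside; its z axis points up when it stands. The four tins start as one stack, centred to about 4 mm and just resting on one another.
- tin_red: Closed round red tin (second largest, standing on the blue one), a plain upright cylinder 56 mm in diameter and 46 mm tall with a flat red top and thin steel-coloured seams; loose, rigid, about 0.06 to 0.31 kg. Origin: centre of its underside; its z axis points up when it stands. The four tins start as one stack, centred to about 4 mm and just resting on one another.
- tin_yellow: Closed round yellow tin (third largest, standing on the red one), a plain upright cylinder 46 mm in diameter and 42 mm tall with a flat yellow top and thin steel-coloured seams; loose, rigid, about 0.06 to 0.31 kg. Origin: centre of its underside; its z axis points up when it stands. The four tins start as one stack, centred to about 4 mm and just resting on one another.
- tin_white: Closed round white tin (smallest, at the top of the stack), a plain upright cylinder 36 mm in diameter and 40 mm tall with a flat white top and thin steel-coloured seams; loose, rigid, about 0.06 to 0.31 kg. Origin: centre of its underside; its z axis points up when it stands. The four tins start as one stack, centred to about 4 mm and just resting on one another.
- tray_blue: Round blue tray fixed to the bench, the place of the blue tin: outside diameter 98 mm, inside diameter 90 mm (12 mm all round the blue tin), rim 8 mm high, flat floor 3 mm above the bench. Origin: centre of its underside, on the bench; z up.
- tray_red: Round red tray fixed to the bench, the place of the red tin: outside diameter 88 mm, inside diameter 80 mm (12 mm all round the red tin), rim 8 mm high, flat floor 3 mm above the bench. Origin: centre of its underside, on the bench; z up.
- tray_yellow: Round yellow tray fixed to the bench, the place of the yellow tin: outside diameter 78 mm, inside diameter 70 mm (12 mm all round the yellow tin), rim 8 mm high, flat floor 3 mm above the bench. Origin: centre of its underside, on the bench; z up.
- tray_white: Round white tray fixed to the bench, the place of the white tin: outside diameter 68 mm, inside diameter 60 mm (12 mm all round the white tin), rim 8 mm high, flat floor 3 mm above the bench. Origin: centre of its underside, on the bench; z up.
- pepper_mill: Turned dark wooden pepper mill, 54 mm across the foot and 150 mm tall, loose; to be left alone. Origin: centre of its underside.
- glass: Empty clear drinking glass, 68 mm across the rim and 100 mm tall, loose; to be left alone. Origin: centre of its underside.
Not all that is in view belongs to the job. Several things have the shape of the tin_red; the one meant has the colours described above. Of the things shaped like the tin_white, the white one is meant.

How it is judged (in metres and radians):
At the end, for the whole second after the job is handed in: Each of the four tins stands upright (within 0.06 rad) in the tray of its own colour, its centre within 14 mm of the tray's centre (which standing inside the rim ensures) and its underside on the tray's floor (less than 6 mm above the bench), released and at rest (horizontal distance between tin_blue and tray_blue below 0.014 m and z of tin_blue in the frame of tray_blue below 0.006 m and angle between each of tin_blue, tin_red, tin_yellow, tin_white's own z axis and vertical below 0.06 rad and linear speed of each of tin_blue, tin_red, tin_yellow, tin_white below 0.02 m/s and contact force between the fingers and tin_blue below 0.1 N and horizontal distance between tin_red and tray_red below 0.014 m and z of tin_red in the frame of tray_red below 0.006 m and contact force between the fingers and tin_red below 0.1 N and horizontal distance between tin_yellow and tray_yellow below 0.014 m and z of tin_yellow in the frame of tray_yellow below 0.006 m and contact force between the fingers and tin_yellow below 0.1 N and horizontal distance between tin_white and tray_white below 0.014 m and z of tin_white in the frame of tray_white below 0.006 m and contact force between the fingers and tin_white below 0.1 N); the robot touches nothing.
It fails at once if a tin tips over (leans more than 0.6 rad) (angle between any of tin_blue, tin_red, tin_yellow, tin_white's own z axis and vertical above 0.6 rad).
It fails at once if a tin is dropped (moves faster than 0.7 m/s, a fall of about 25 mm, with no finger on it) ((linear speed of tin_blue above 0.7 m/s and contact force between the fingers and tin_blue below 0.1 N) or (linear speed of tin_red above 0.7 m/s and contact force between the fingers and tin_red below 0.1 N) or (linear speed of tin_yellow above 0.7 m/s and contact force between the fingers and tin_yellow below 0.1 N) or (linear speed of tin_white above 0.7 m/s and contact force between the fingers and tin_white below 0.1 N)).
It fails at once if the pepper mill or the glass is shifted by more than 20 mm or tipped (distance of any of pepper_mill, glass from where it was at the start of the episode above 0.02 m or angle between any of pepper_mill, glass's own z axis and vertical above 0.3 rad).
It also fails if it takes over 120 s, if anything falls off the work surface, if the arm or the gripper's body presses on something with over 40 N, if the wrist force passes 120 N, or if a joint passes its speed limit or range.

ROBOT

A 6-joint arm with a two-finger parallel gripper is mounted at the origin on the work surface. World frame = base frame: x ahead of the robot, y to its left, z up, the work surface at z = 0. Lengths are in m, angles in degrees, forces in N, time in s.
With the tool pointing down it reaches from about 0.3 to 0.75 m from the base axis. Payload 8.5 kg.
Tool frame: the origin (TCP) lies midway between the tips of the shut fingers; the grasp point (between the pads) lies 19 mm behind it; z points along the fingers, y is the line along which they close (so a half turn about z gives the same grasp; the last joint's range is limited). The gripper opens to 85 mm and grips with 20 to 120 N. Pads are 22 mm wide; open, the fingers measure 114 mm over their backs; the gripper's body (76 mm by 85 mm) begins 54 mm behind the grasp point. The pads swing forward as they close: fully open they stand 13 mm farther back than shut.
Start: joints at [60.946, 21.807, 74.336, -0, 83.858, -12.336], TCP at [0.158, 0.527, 0.231] pointing down, gripper open.
Joint ranges: [-178.18, 178.18], [-50.72, 133.34], [12.68, 142.11], [-81.47, 261.47], [9.98, 163.14], [-165.26, 165.26]. Speed limits (degrees/s): [136.94, 136.94, 180, 180, 180, 180].

INTERFACE

Orientations are given as a 3x3 rotation matrix whose columns are the frame's x, y, z axes.
In Python, from rig import monitor, optics, close_job, models gives the robot as it stands.
- The arm moves only by the tool step_arm, never from a script. Its arguments are lists of equal length, an entry for each row: "fingers": the closure, from -1 (fully open) to 1 (shut); "travel": the shift along the tool's x, y, z scaled (see below), a list of three; "twist": the turn about the tool's z scaled (see below). In form: {"fingers": [fingers, ...], "travel": [[tx, ty, tz], ...], "twist": [twist, ...]}. A call has 1 to 10 rows; each row shifts and turns the commanded pose from where the row before left it, along the tool's axes as they then stand; what a row does not reach is not made up. The controller multiplies each number of a shift by 100 mm and each number of a turn by pi rad. A row lasts 1/8 s, in which the tool goes at most 62.5 mm and 10.7 degrees, less where a joint would pass 70% of its speed; a pose out of reach is approached as far as the arm can. A call with a number of a shift or a turn outside -1 to 1 is refused whole. A call with a gripper value outside its range is refused whole. The fingers move at their own pace and stop on an object; "force" is the grip in N (left out, the last holds). Time passes only in rows, so rows that do not move let the fingers close. It gives the time, the measured TCP pose, the force, the opening and the grip force at its end, in the units of the state.
- monitor.observe(): the state, without advancing time (a new reading comes with each control period).
- optics.get_image(name): name is "scene" or "side" or "wrist"; returns (picture, depth): 420x560x3 uint8, blue, green, red; 420x560 float32, m along the optical axis (not along the pixel's ray), 0 where there is no reading.
- optics.get_calibration(name): a dict with "vertical_fov" (degrees; the focal length in pixels is half the picture's height over the tangent of half this angle, whatever the lens; pixels are square), "cx", "cy" (the principal point, pixels), "distortion" ([k1, k2, p1, p2, k3] as OpenCV has them; the pictures are not rectified), "world_from_camera" (4x4, takes a point from camera to world coordinates). Camera axes: x right, y up, looking along -z (the intrinsics and any distortion apply to the point x, -y, -z); pixel columns grow to the right and rows downward; lengths in m; the calibration is good to about 2 mm. A picture is of the moment at which its call begins: read the wrist's pose just before it. get_calibration takes no time and is no camera call; for the wrist camera it gives the pose at the moment of the call.
- close_job(): hands the job in; it is judged then, once.
Trained networks look in the newest picture that a camera, given by its name, has taken for a name from the list of things; names that differ only in an ending like _2 or _b are one class to them, and where a whole thing is asked for, a point or a joint stands for the part that bears it (a point fixed in the world has none). Each returns a list of dicts, best first, with "confidence" (0 to 1); they miss things now and then, are a little off and sometimes report something else, mostly with a low value. They report only what shows in the picture. A call takes as long as a camera call. They do not tell look-alikes from the thing itself.
- models.trace(camera, query): "mask" (420x560 bool, what is visible of it) and "point" ([column, row] in pixels, amid what is visible of it).
- models.landmark_of(camera, query): "point" ([column, row] in pixels: a listed point, or the origin of a listed thing).
The state is a dict: "time_s": time; "q": joint angles; "qvel": joint speeds; "joint_efforts": joint torques, N m; "position": TCP position; "tool_rot": TCP orientation; "ft_force": force on the tool from outside, world axes, zero at the start; "wrist_torque": the same for the moment, N m; "grip_width": finger opening in m; "gripper_force": force on a finger pad.
Only numpy, scipy, OpenCV 4.12 (cv2) and the standard library are available. Lean on these libraries where they do the work, as an engineer would, in place of code of your own. Each camera call takes 0.05 s, during which the arm holds its last target. There are 200 camera calls.

## Working session

There is one attempt and no reset: what is moved stays moved. The work goes in short steps, Python scripts to look and compute and a tool call to move; the robot and the scene stay as the last step left them, time stands still between calls to the robot, and variables do not carry over. Pictures are saved under pics/ and viewed, at most 14 in all, crops included, and the job is handed in when it is done.

Besides the shell and the picture viewer there is one more tool, called after "Request:" by a JSON object that holds its "op" and its "data", one argument or row to a line. step_arm: Moves the arm, as the interface text tells. Its arguments: {"type":"object","properties":{"fingers":{"type":"array","items":{"type":"number"}},"travel":{"type":"array","items":{"type":"array","items":{"type":"number"}}},"twist":{"type":"array","items":{"type":"number"}},"force":{"type":"number"}},"required":["fingers","travel","twist"]}

```bash
ls; mkdir -p pics; python3 - <<'E'
from rig import monitor, optics
import cv2,json
s=monitor.observe();print({k:s[k] for k in ('time_s','position','tool_rot','grip_width','ft_force')})
a=[]
for n in("scene","side"):
    p,d=optics.get_image(n);cv2.imwrite(f"pics/{n}0.png",p)
    c=optics.get_calibration(n);print(n,c)
E
```

```text
pics
{'time_s': 0.0, 'position': array([0.15807519, 0.52649075, 0.23071288]), 'tool_rot': array([[-9.57735132e-01,  2.87650668e-01, -7.14006071e-04],
       [ 2.87651370e-01,  9.57734376e-01, -1.24676331e-03],
       [ 3.25195862e-04, -1.39945384e-03, -9.99998968e-01]]), 'grip_width': 0.08571401496124728, 'ft_force': array([ 0.46740546, -0.81358775,  1.05602927])}
scene {'vertical_fov': 56.851256337019315, 'cx': 286.1036428873283, 'cy': 211.85683053909545, 'distortion': array([-0.09144912,  0.        ,  0.        ,  0.        ,  0.        ]), 'world_from_camera': array([[-0.65261608, -0.39765962,  0.6449489 ,  1.11850823],
       [ 0.75768744, -0.34410147,  0.55453037,  0.53562242],
       [ 0.00141353,  0.85056511,  0.52586785,  0.60168905],
       [ 0.        ,  0.        ,  0.        ,  1.        ]])}
side {'vertical_fov': 47.472021044906306, 'cx': 278.37695043728627, 'cy': 210.22222711740608, 'distortion': array([-0.01490088,  0.        ,  0.        ,  0.        ,  0.        ]), 'world_from_camera': array([[ 0.86050131,  0.30076553, -0.41119045,  0.00752317],
       [-0.50933643,  0.49099872, -0.70675078, -0.87461099],
       [-0.01067228,  0.81759425,  0.57569588,  0.84466593],
       [ 0.        ,  0.        ,  0.        ,  1.        ]])}
```

View pics/scene0.png

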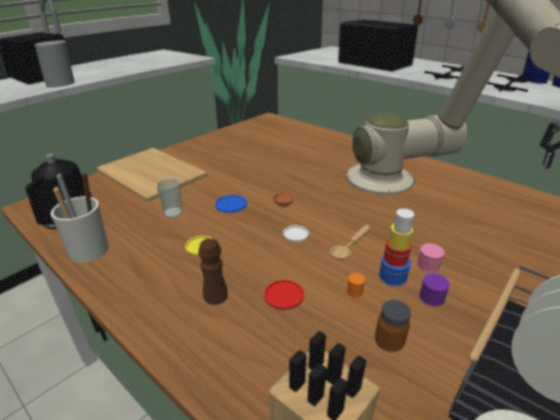

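View pics/side0.png

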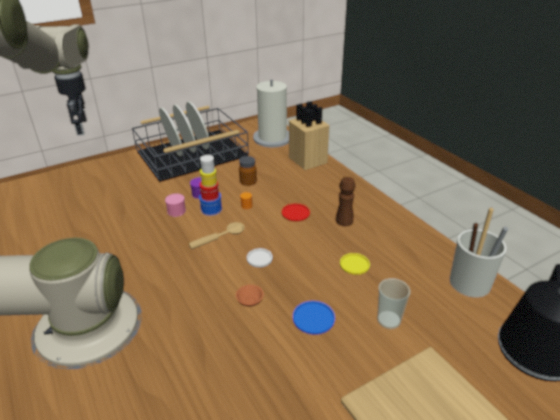

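The scene picture shows the stack at (397,245) and the trays: blue (231,204), white (296,233), yellow (200,245), red (285,294). The mill stands at (213,270) and the glass at (171,198). In the side picture the stack is at (210,185), with the trays at blue (314,317), white (260,257), yellow (355,263) and red (296,212). The orange, purple and pink tins and the clay disc are decoys.

```bash
cat > h.py <<'E'
import numpy as np, cv2
from rig import monitor, optics, models
def K(c):
    f=210/np.tan(np.radians(c["vertical_fov"])/2)
    return np.array([[f,0,c["cx"]],[0,f,c["cy"]],[0,0,1.]])
def ray(c,px):
    px=np.asarray(px,float).reshape(-1,1,2)
    u=cv2.undistortPoints(px,K(c),np.asarray(c["distortion"])).reshape(-1,2)
    d=np.c_[u[:,0],-u[:,1],-np.ones(len(u))]      # unit depth
    T=c["world_from_camera"]; return T[:3,3], d@T[:3,:3].T
def cloud(c,mask,depth):
    r,k=np.nonzero(mask&(depth>0)); o,d=ray(c,np.c_[k,r]); return o+d*depth[r,k][:,None]
def tri(o1,d1,o2,d2):
    A=np.c_[d1,-d2]; t=np.linalg.lstsq(A,o2-o1,rcond=None)[0]
    a,b=o1+t[0]*d1,o2+t[1]*d2; return (a+b)/2,np.linalg.norm(a-b)
def plane(c,px,z):
    o,d=ray(c,px); return o+d*((z-o[2])/d[:,2])[:,None]
E
cat > m.py <<'E'
from h import *
names=["tray_blue","tray_red","tray_yellow","tray_white","tin_blue","tin_red","tin_yellow","tin_white","pepper_mill","glass"]
R={}
for cam in("scene","side"):
    p,d=optics.get_image(cam);c=optics.get_calibration(cam)
    for n in names:
        L=models.trace(cam,n); G=models.landmark_of(cam,n)
        for m in L[:3]:
            P=cloud(c,m["mask"],d)
            print(cam,n,round(m["confidence"],2),np.round(m["point"]),m["mask"].sum(),"med",np.round(np.median(P,0),3) if len(P) else None,"z",np.round(np.percentile(P[:,2],[2,98]),3) if len(P) else None)
        R[cam,n]=[(g["point"],ray(c,g["point"]),round(g["confidence"],2)) for g in G[:3]]
for n in names:
    for a in R["scene",n]:
        for b in R["side",n]:
            X,e=tri(a[1][0],a[1][1][0],b[1][0],b[1][1][0])
            if e<.02: print(n,np.round(X,4),"gap",round(e,4),a[2],b[2],np.round(a[0]),np.round(b[0]))
E
python3 m.py
```

```text
scene tray_blue 0.7 [231. 204.] 442 med [ 0.458 -0.253  0.005] z [0.002 0.011]
scene tray_red 0.8 [283. 295.] 1008 med [0.649 0.127 0.004] z [0.001 0.01 ]
scene tray_yellow 0.67 [196. 245.] 228 med [ 0.667 -0.172  0.005] z [0.003 0.01 ]
scene tray_white 0.79 [294. 234.] 333 med [ 0.453 -0.002  0.005] z [0.002 0.011]
scene tray_white 0.64 [396. 238.] 322 med [0.458 0.286 0.119] z [0.1   0.139]
scene tin_blue 0.6 [394. 272.] 568 med [0.465 0.292 0.03 ] z [0.002 0.052]
scene tin_red 0.84 [435. 290.] 806 med [0.458 0.381 0.042] z [0.001 0.048]
scene tin_red 0.82 [427. 255.] 585 med [0.359 0.33  0.04 ] z [0.004 0.048]
scene tin_red 0.65 [396. 258.] 473 med [0.46  0.287 0.075] z [0.05  0.098]
scene tin_yellow 0.71 [404. 222.] 386 med [0.452 0.282 0.168] z [0.002 0.18 ]
scene tin_yellow 0.57 [398. 236.] 330 med [0.458 0.284 0.12 ] z [0.099 0.139]
scene tin_white 0.72 [404. 218.] 408 med [0.452 0.283 0.167] z [0.138 0.18 ]
scene tin_white 0.61 [354. 287.] 373 med [0.549 0.242 0.033] z [0.002 0.042]
scene pepper_mill 0.97 [212. 270.] 1394 med [0.76  0.03  0.084] z [0.007 0.151]
scene glass 0.
[... 1546 characters left out ...]
12.]
tin_red [0.4358 0.2842 0.0475] gap 0.0061 0.91 0.7 [397. 262.] [208. 195.]
tin_red [0.3454 0.317  0.0022] gap 0.0035 0.8 0.63 [424. 264.] [178. 211.]
tin_red [ 0.4575  0.3725 -0.0011] gap 0.0196 0.6 0.7 [430. 298.] [208. 195.]
tin_red [ 0.4477  0.3762 -0.001 ] gap 0.0031 0.6 0.53 [430. 298.] [202. 194.]
tin_yellow [0.4364 0.2743 0.0947] gap 0.0008 0.58 0.74 [397. 244.] [208. 183.]
tin_white [0.4453 0.2858 0.1377] gap 0.0036 0.97 0.72 [403. 232.] [208. 168.]
tin_white [0.5433 0.236  0.0038] gap 0.0026 0.7 0.75 [353. 292.] [248. 204.]
pepper_mill [0.7414 0.0095 0.0047] gap 0.0097 0.96 0.73 [214. 292.] [341. 221.]
glass [ 0.6017 -0.3469 -0.0029] gap 0.0068 0.81 0.56 [173. 214.] [385. 320.]
```

```bash
cat > f.py <<'E'
from h import *
from scipy.optimize import least_squares
hue={"blue":(105,130),"red":(-8,6),"yellow":(24,36)}
guess={"tray_blue":(.46,-.254),"tray_red":(.65,.124),"tray_yellow":(.655,-.157),"tray_white":(.455,-.004)}
tins=[("blue",.033,0,.05),("red",.028,.05,.096),("yellow",.023,.096,.138),("white",.018,.138,.178)]
st=(.442,.272)
def fit(P,r,g):
    s=least_squares(lambda x:np.hypot(P[:,0]-x[0],P[:,1]-x[1])-r,g,loss="soft_l1",f_scale=.003);return s.x,np.median(abs(s.fun))
for cam in("scene","side"):
    p,d=optics.get_image(cam);c=optics.get_calibration(cam)
    hsv=cv2.cvtColor(p,cv2.COLOR_BGR2HSV).astype(int);h=hsv[...,0].copy();h[h>160]-=180
    X=np.full((420,560,3),np.nan);r,k=np.nonzero(d>0);X[r,k]=cloud(c,d>0,d)
    for n,g in guess.items():
        col=n[5:]
        m=(h>=hue[col][0])&(h<=hue[col][1])&(hsv[...,1]>130) if col!="white" else hsv[...,1]<90
        m&=(np.hypot(X[...,0]-g[0],X[...,1]-g[1])<.065)&(X[...,2]<.03)
        r,k=np.nonzero(m)
        Q=plane(c,np.c_[k,r].astype(float),.006)[:,:2]
        (cx,cy),R=cv2.minEnclosingCircle(Q.astype(np.float32))
        print(cam,n,len(Q),np.round([cx,cy,R],4),"cen",np.round(Q.mean(0),4),"bbox",np.round((Q.min(0)+Q.max(0))/2,4))
    for n,r0,z0,z1 in tins:
        m=(np.hypot(X[...,0]-st[0],X[...,1]-st[1])<.05)&(X[...,2]>z0+.008)&(X[...,2]<z1-.008)
        P=X[m]; x,e=fit(P,r0,st); print(cam,"tin",n,len(P),np.round(x,4),round(e,4))
    m=(np.hypot(X[...,0]-st[0],X[...,1]-st[1])<.04)&(X[...,2]>.172);print("top",m.sum(),X[m].mean(0).round(4))
E
python3 f.py
```

```text
scene tray_blue 391 [ 0.4607 -0.2531  0.0482] cen [ 0.4607 -0.2517] bbox [ 0.4596 -0.2535]
scene tray_red 931 [0.648  0.1247 0.0458] cen [0.6495 0.1255] bbox [0.6481 0.1244]
scene tray_yellow 241 [ 0.6559 -0.157   0.0406] cen [ 0.6638 -0.1692] bbox [ 0.6554 -0.1636]
scene tray_white 390 [ 0.4527 -0.0024  0.0417] cen [ 0.4538 -0.003 ] bbox [ 0.4529 -0.0039]
scene tin blue 335 [0.4366 0.2783] 0.0006
scene tin red 277 [0.4362 0.276 ] 0.0007
scene tin yellow 210 [0.4384 0.277 ] 0.0006
scene tin white 166 [0.4399 0.2789] 0.0008
top 166 [0.4439 0.2802 0.1781]
side tray_blue 1021 [ 0.457  -0.2556  0.0487] cen [ 0.4567 -0.2569] bbox [ 0.4571 -0.2554]
side tray_red 385 [0.6473 0.1207 0.0449] cen [0.6459 0.1206] bbox [0.6456 0.1207]
side tray_yellow 524 [ 0.6551 -0.1576  0.0429] cen [ 0.654  -0.1579] bbox [ 0.6552 -0.1571]
side tray_white 436 [ 0.4542 -0.0064  0.0415] cen [ 0.4515 -0.0061] bbox [ 0.452  -0.0054]
side tin blue 196 [0.4368 0.2769] 0.0012
side tin red 157 [0.4364 0.275 ] 0.0013
side tin yellow 128 [0.4387 0.2762] 0.0013
side tin white 93 [0.4409 0.2775] 0.0015
top 74 [0.4395 0.2746 0.1763]
```

```bash
cat > go.py <<'E'
import sys
from h import *
# go.py x y z : shift in tool units to reach the target from the measured pose
s=monitor.observe();R=s["tool_rot"];p=s["position"]
t=np.array(list(map(float,sys.argv[1:4])))
print("t",round(s["time_s"],2),"pos",p.round(4),"yaw",np.degrees(np.arctan2(R[1,1],R[0,1])).round(2),"q",np.round(s["q"],1),"w",round(s["grip_width"],4),"F",np.round(s["ft_force"],2),"gf",np.round(s["gripper_force"],1))
print("shift units",((R.T@(t-p))*10).round(3))
E
```

Request:
{"op": "step_arm", "data": {
  "fingers": [-1, -1, -1, -1, -1, -1],
  "travel": [
    [0, 0, 0],
    [0, 0, 0],
    [0, 0, 0],
    [0, 0, 0],
    [0, 0, 0],
    [0, 0, 0]
  ],
  "twist": [0.048, 0.048, 0.048, 0.048, 0.048, 0],
  "force": 30
}}

```text
time_s: 3.05
position: [0.1582, 0.5267, 0.2313]
tool_rot: [[-0.502, 0.865, -0.0], [0.865, 0.502, -0.0], [-0.0, -0.0, -1.0]]
ft_force: [-0.2, -0.3, -0.2]
grip_width: 0.0853
gripper_force: 0.0
```

```bash
python3 go.py .4402 .278 .225
```

```text
t 3.05 pos [0.1582 0.5267 0.2313] yaw 30.16 q [60.9 21.8 74.3 -0.  83.9 30.8] w 0.0853 F [-0.18 -0.31 -0.23] gf 0.0
shift units [-3.567  1.189  0.063]
```

Request:
{"op": "step_arm", "data": {
  "fingers": [-1, -1, -1, -1, -1, -1, -1, -1, -1, -1],
  "travel": [
    [-0.4, 0.13, 0],
    [-0.4, 0.13, 0],
    [-0.4, 0.13, 0],
    [-0.4, 0.13, 0],
    [-0.4, 0.13, 0],
    [-0.4, 0.13, 0],
    [-0.4, 0.13, 0],
    [-0.4, 0.13, 0],
    [-0.367, 0.149, 0.06],
    [0, 0, 0]
  ],
  "twist": [0, 0, 0, 0, 0, 0, 0, 0, 0, 0]
}}

```text
time_s: 4.3
position: [0.4414, 0.2762, 0.2247]
tool_rot: [[-0.501, 0.865, -0.001], [0.865, 0.501, -0.0], [-0.0, -0.001, -1.0]]
ft_force: [-0.7, -0.1, 0.3]
grip_width: 0.0853
gripper_force: 0.0
```

```bash
python3 go.py .4402 .278 .142
```

```text
t 4.3 pos [0.4414 0.2762 0.2247] yaw 30.08 q [ 19.   19.2  79.6  -0.   81.3 -11.1] w 0.0853 F [-0.7  -0.07  0.33] gf 0.0
shift units [ 0.022 -0.     0.827]
```

Request:
{"op": "step_arm", "data": {
  "fingers": [-1, -1, -1, -1, -1, -1],
  "travel": [
    [0.022, 0, 0.2],
    [0, 0, 0.2],
    [0, 0, 0.2],
    [0, 0, 0.15],
    [0, 0, 0.07],
    [0, 0, 0]
  ],
  "twist": [0, 0, 0, 0, 0, 0]
}}

```text
time_s: 5.05
position: [0.4385, 0.2799, 0.1434]
tool_rot: [[-0.503, 0.865, -0.0], [0.865, 0.503, -0.0], [0.0, -0.0, -1.0]]
ft_force: [0.1, 0.6, 0.1]
grip_width: 0.0855
gripper_force: 0.0
```

Request:
{"op": "step_arm", "data": {
  "fingers": [-0.4, -0.2, 0, 0.1, 0.2, 0.3, 0.4, 0.4],
  "travel": [
    [0, 0, 0],
    [0, 0, 0],
    [0, 0, 0],
    [0, 0, 0],
    [0, 0, 0],
    [0, 0, 0],
    [0, 0, 0],
    [0, 0, 0]
  ],
  "twist": [0, 0, 0, 0, 0, 0, 0, 0]
}}

```text
time_s: 6.05
position: [0.4389, 0.2796, 0.1435]
tool_rot: [[-0.501, 0.865, 0.001], [0.865, 0.501, 0.0], [-0.0, 0.001, -1.0]]
ft_force: [0.9, 0.1, 3.4]
grip_width: 0.0353
gripper_force: 30.0
```

```bash
python3 - <<'E'
from rig import optics;import cv2,numpy as np
a=optics.get_image("scene")[0][150:330,320:500];b=optics.get_image("side")[0][110:290,110:290]
cv2.imwrite("pics/g1.png",cv2.resize(np.hstack([a,b]),(800,400)))
E
python3 go.py .4402 .278 .25
```

```text
t 6.15 pos [0.439  0.2796 0.1436] yaw 30.08 q [ 19.4  23.7  87.2  -0.   69.1 -10.6] w 0.0358 F [0.69 0.81 4.74] gf 30.0
shift units [-0.02   0.003 -1.064]
```

View pics/g1.png

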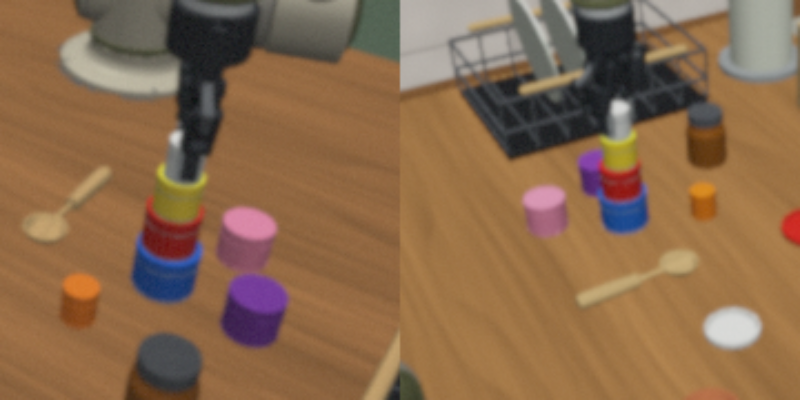

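The white tin is held, with the opening reading 36 mm and the pads mid-tin. I'll lift it and carry it to the white tray.

Request:
{"op": "step_arm", "data": {
  "fingers": [0.4, 0.4, 0.4, 0.4, 0.4, 0.4],
  "travel": [
    [0, 0, -0.03],
    [0, 0, -0.1],
    [0, 0, -0.2],
    [0, 0, -0.2],
    [0, 0, -0.12],
    [0, 0, 0]
  ],
  "twist": [0, 0, 0, 0, 0, 0]
}}

```text
time_s: 6.9
position: [0.4389, 0.2796, 0.209]
tool_rot: [[-0.501, 0.865, 0.001], [0.865, 0.501, 0.0], [-0.0, 0.001, -1.0]]
ft_force: [1.2, -0.6, -0.5]
grip_width: 0.0351
gripper_force: 30.0
```

```bash
python3 go.py .4518 -.0028 .2; python3 f.py | grep -E "tin|top"
```

```text
t 6.9 pos [0.4389 0.2796 0.209 ] yaw 30.08 q [ 19.5  19.8  81.3  -0.   78.8 -10.6] w 0.0351 F [ 1.2  -0.61 -0.45] gf 30.0
shift units [-2.508 -1.305  0.089]
scene tin blue 337 [0.4366 0.2784] 0.0006
scene tin red 281 [0.4361 0.2761] 0.0007
scene tin yellow 215 [0.4384 0.2771] 0.0007
scene tin white 0 [0.442 0.272] nan
top 3186 [0.4661 0.2802 0.3917]
side tin blue 204 [0.4368 0.2772] 0.0015
side tin red 160 [0.4365 0.2753] 0.0013
side tin yellow 121 [0.4394 0.2758] 0.0011
side tin white 0 [0.442 0.272] nan
top 1556 [0.4337 0.2587 0.3325]
  return _methods._mean(a, axis=axis, dtype=dtype,
  ret = ret.dtype.type(ret / rcount)
```

Request:
{"op": "step_arm", "data": {
  "fingers": [0.4, 0.4, 0.4, 0.4, 0.4, 0.4, 0.4, 0.4, 0.4, 0.4],
  "travel": [
    [-0.15, -0.08, 0],
    [-0.3, -0.16, 0],
    [-0.35, -0.18, 0],
    [-0.35, -0.18, 0],
    [-0.35, -0.18, 0],
    [-0.35, -0.18, 0],
    [-0.3, -0.16, 0],
    [-0.25, -0.125, 0],
    [-0.108, -0.06, 0],
    [0, 0, 0]
  ],
  "twist": [0, 0, 0, 0, 0, 0, 0, 0, 0, 0]
}}

```text
time_s: 8.25
position: [0.4513, -0.0033, 0.2081]
tool_rot: [[-0.5, 0.866, -0.001], [0.866, 0.5, 0.0], [0.001, -0.0, -1.0]]
ft_force: [0.1, 0.4, -0.8]
grip_width: 0.0352
gripper_force: 30.1
```

```bash
python3 go.py .4518 -.0028 .0105
```

```text
t 8.25 pos [ 0.4513 -0.0033  0.2081] yaw 30.0 q [-15.5  13.1  91.4   0.   75.5 -45.5] w 0.0352 F [ 0.06  0.42 -0.8 ] gf 30.1
shift units [1.000e-03 8.000e-03 1.976e+00]
```

Request:
{"op": "step_arm", "data": {
  "fingers": [0.4, 0.4, 0.4, 0.4, 0.4, 0.4, 0.4, 0.4, 0.4, 0.4],
  "travel": [
    [0, 0.008, 0.2],
    [0, 0, 0.35],
    [0, 0, 0.4],
    [0, 0, 0.4],
    [0, 0, 0.3],
    [0, 0, 0.2],
    [0, 0, 0.1],
    [0, 0, 0.02],
    [0, 0, 0],
    [0, 0, 0]
  ],
  "twist": [0, 0, 0, 0, 0, 0, 0, 0, 0, 0]
}}

```text
time_s: 9.5
position: [0.4526, -0.0025, 0.0119]
tool_rot: [[-0.501, 0.865, 0.001], [0.865, 0.501, -0.0], [-0.001, 0.001, -1.0]]
ft_force: [0.3, 0.4, -0.9]
grip_width: 0.0354
gripper_force: 30.1
```

```bash
python3 go.py .4518 -.0028 .0086;  python3 - <<'E'
from rig import optics;import cv2,numpy as np
a=optics.get_image("scene")[0][150:300,220:370];b=optics.get_image("side")[0][170:320,190:340]
cv2.imwrite("pics/p1.png",cv2.resize(np.hstack([a,b]),(800,400)))
E
```

```text
t 9.5 pos [ 0.4526 -0.0025  0.0119] yaw 30.08 q [-15.4  30.1 106.3   0.   43.5 -45.4] w 0.0354 F [ 0.3   0.37 -0.92] gf 30.1
shift units [ 0.001 -0.009  0.033]
```

View pics/p1.png

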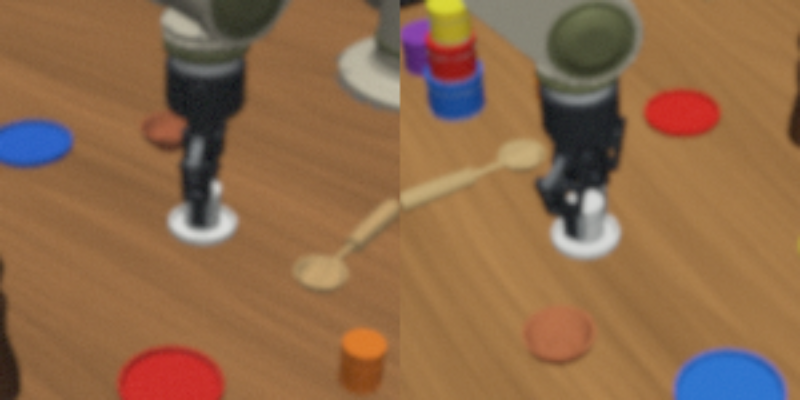

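The white tin hangs over the middle of the white tray, with no contact yet. I'll creep down until the force shows it's touching.

Request:
{"op": "step_arm", "data": {
  "fingers": [0.4, 0.4, 0.4],
  "travel": [
    [0, 0, 0.015],
    [0, 0, 0.01],
    [0, 0, 0]
  ],
  "twist": [0, 0, 0]
}}

```text
time_s: 9.98
position: [0.4522, -0.0025, 0.0087]
tool_rot: [[-0.501, 0.865, -0.0], [0.865, 0.501, 0.0], [0.0, -0.0, -1.0]]
ft_force: [0.2, 0.4, -0.9]
grip_width: 0.0351
gripper_force: 30.1
```

Request:
{"op": "step_arm", "data": {
  "fingers": [0.4, 0.4],
  "travel": [
    [0, 0, 0.01],
    [0, 0, 0]
  ],
  "twist": [0, 0]
}}

```text
time_s: 10.22
position: [0.4523, -0.0025, 0.0085]
tool_rot: [[-0.501, 0.865, 0.0], [0.865, 0.501, -0.0], [-0.0, 0.0, -1.0]]
ft_force: [-2.3, 1.3, 10.4]
grip_width: 0.0354
gripper_force: 31.2
```

It's touching down at 10 N, so I'll release and rise.

Request:
{"op": "step_arm", "data": {
  "fingers": [0.2, 0, -0.3, -0.7, -1, -1, -1, -1, -1, -1],
  "travel": [
    [0, 0, 0],
    [0, 0, 0],
    [0, 0, 0],
    [0, 0, 0],
    [0, 0, 0],
    [0, 0, 0],
    [0, 0, -0.1],
    [0, 0, -0.4],
    [0, 0, -0.5],
    [0, 0, -0.5]
  ],
  "twist": [0, 0, 0, 0, 0, 0, 0, 0, 0, 0]
}}

```text
time_s: 11.48
position: [0.4519, -0.0024, 0.1601]
tool_rot: [[-0.501, 0.865, 0.0], [0.865, 0.501, -0.0], [-0.0, 0.0, -1.0]]
ft_force: [-0.3, -0.4, -0.3]
grip_width: 0.0854
gripper_force: 0.0
```

```bash
python3 go.py .4385 .2766 .17
```

```text
t 11.47 pos [ 0.4519 -0.0024  0.1601] yaw 30.08 q [-15.4  16.3  96.   -0.   67.7 -45.5] w 0.0854 F [-0.32 -0.43 -0.31] gf 0.0
shift units [ 2.481  1.282 -0.099]
```

Request:
{"op": "step_arm", "data": {
  "fingers": [-1, -1, -1, -1, -1, -1, -1, -1, -1, -1],
  "travel": [
    [0.1, 0.05, -0.2],
    [0.3, 0.15, 0],
    [0.35, 0.18, 0],
    [0.35, 0.18, 0],
    [0.35, 0.18, 0],
    [0.35, 0.18, 0],
    [0.35, 0.18, 0],
    [0.25, 0.13, 0],
    [0.081, 0.052, 0],
    [0, 0, 0]
  ],
  "twist": [0, 0, 0, 0, 0, 0, 0, 0, 0, 0]
}}

```text
time_s: 12.72
position: [0.4388, 0.2763, 0.178]
tool_rot: [[-0.502, 0.865, 0.0], [0.865, 0.502, -0.0], [-0.0, -0.0, -1.0]]
ft_force: [-0.0, -0.3, 0.5]
grip_width: 0.0853
gripper_force: 0.0
```

```bash
python3 go.py .4385 .2766 .1015; python3 f.py 2>/dev/null| grep -E "tin"
```

```text
t 12.72 pos [0.4388 0.2763 0.178 ] yaw 30.11 q [ 19.1  21.4  84.5  -0.   74.2 -11. ] w 0.0853 F [-0.02 -0.33  0.49] gf 0.0
shift units [ 0.004 -0.001  0.765]
scene tin blue 336 [0.4367 0.2783] 0.0006
scene tin red 279 [0.4362 0.2761] 0.0006
scene tin yellow 216 [0.4382 0.277 ] 0.0006
scene tin white 0 [0.442 0.272] nan
side tin blue 197 [0.4368 0.2767] 0.0013
side tin red 158 [0.4362 0.275 ] 0.0011
side tin yellow 121 [0.4389 0.2762] 0.0013
side tin white 0 [0.442 0.272] nan
```

Request:
{"op": "step_arm", "data": {
  "fingers": [-1, -1, -1, -1, -1, -1],
  "travel": [
    [0, 0, 0.2],
    [0, 0, 0.2],
    [0, 0, 0.2],
    [0, 0, 0.12],
    [0, 0, 0.04],
    [0, 0, 0]
  ],
  "twist": [0, 0, 0, 0, 0, 0]
}}

```text
time_s: 13.58
position: [0.4391, 0.2763, 0.1021]
tool_rot: [[-0.501, 0.865, 0.0], [0.865, 0.501, 0.0], [-0.0, 0.0, -1.0]]
ft_force: [-0.5, -0.4, -0.4]
grip_width: 0.0857
gripper_force: 0.0
```

Request:
{"op": "step_arm", "data": {
  "fingers": [-0.4, -0.2, -0.1, 0, 0.1, 0.2, 0.2, 0.2],
  "travel": [
    [0, 0, 0],
    [0, 0, 0],
    [0, 0, 0],
    [0, 0, 0],
    [0, 0, 0],
    [0, 0, 0],
    [0, 0, 0],
    [0, 0, 0]
  ],
  "twist": [0, 0, 0, 0, 0, 0, 0, 0]
}}

```text
time_s: 14.58
position: [0.439, 0.2766, 0.1022]
tool_rot: [[-0.501, 0.865, 0.001], [0.865, 0.501, 0.0], [-0.0, 0.001, -1.0]]
ft_force: [-1.4, -0.2, 5.7]
grip_width: 0.0456
gripper_force: 30.9
```

Request:
{"op": "step_arm", "data": {
  "fingers": [0.2, 0.2, 0.2, 0.2, 0.2, 0.2],
  "travel": [
    [0, 0, -0.03],
    [0, 0, -0.1],
    [0, 0, -0.2],
    [0, 0, -0.2],
    [0, 0, -0.12],
    [0, 0, 0]
  ],
  "twist": [0, 0, 0, 0, 0, 0]
}}

```text
time_s: 15.32
position: [0.4391, 0.2766, 0.1675]
tool_rot: [[-0.501, 0.865, 0.001], [0.865, 0.501, 0.0], [-0.0, 0.001, -1.0]]
ft_force: [0.6, 0.1, -1.8]
grip_width: 0.045
gripper_force: 30.9
```

```bash
python3 go.py .655 -.1575 .18; python3 f.py 2>/dev/null| grep -E "tin"
```

```text
t 15.32 pos [0.4391 0.2766 0.1675] yaw 30.08 q [ 19.1  22.   85.4  -0.   72.5 -11. ] w 0.045 F [ 0.57  0.08 -1.81] gf 30.9
shift units [-4.838 -0.307 -0.124]
scene tin blue 327 [0.4367 0.2783] 0.0007
scene tin red 279 [0.4361 0.276 ] 0.0007
scene tin yellow 0 [0.442 0.272] nan
scene tin white 57 [0.4436 0.2793] 0.0013
side tin blue 195 [0.4371 0.277 ] 0.0013
side tin red 155 [0.4365 0.2751] 0.0011
side tin yellow 0 [0.442 0.272] nan
side tin white 44 [0.4365 0.2707] 0.0018
```

Request:
{"op": "step_arm", "data": {
  "fingers": [0.2, 0.2, 0.2, 0.2, 0.2, 0.2, 0.2, 0.2, 0.2, 0.2],
  "travel": [
    [-0.15, -0.01, -0.1],
    [-0.3, -0.02, 0],
    [-0.4, -0.025, 0],
    [-0.4, -0.025, 0],
    [-0.4, -0.025, 0],
    [-0.4, -0.025, 0],
    [-0.4, -0.025, 0],
    [-0.4, -0.025, 0],
    [-0.4, -0.025, 0],
    [-0.4, -0.025, 0]
  ],
  "twist": [0, 0, 0, 0, 0, 0, 0, 0, 0, 0]
}}

```text
time_s: 16.68
position: [0.6022, -0.0532, 0.177]
tool_rot: [[-0.501, 0.866, -0.0], [0.866, 0.501, -0.0], [0.0, -0.0, -1.0]]
ft_force: [-0.0, 0.4, -1.9]
grip_width: 0.0452
gripper_force: 30.9
```

Request:
{"op": "step_arm", "data": {
  "fingers": [0.2, 0.2, 0.2, 0.2, 0.2, 0.2],
  "travel": [
    [-0.4, -0.025, 0],
    [-0.35, -0.02, 0],
    [-0.3, -0.02, 0],
    [-0.138, -0.01, 0],
    [0, 0, 0],
    [0, 0, 0]
  ],
  "twist": [0, 0, 0, 0, 0, 0]
}}

```text
time_s: 17.42
position: [0.6546, -0.1566, 0.177]
tool_rot: [[-0.502, 0.865, -0.0], [0.865, 0.502, 0.0], [0.0, -0.0, -1.0]]
ft_force: [0.6, 0.2, -1.3]
grip_width: 0.0454
gripper_force: 30.9
```

```bash
python3 go.py .655 -.1575 .0095
```

```text
t 17.43 pos [ 0.6546 -0.1566  0.177 ] yaw 30.12 q [-23.5  36.6  57.4   0.   86.1 -53.6] w 0.0454 F [ 0.62  0.2  -1.27] gf 30.9
shift units [-1.100e-02 -1.000e-03  1.675e+00]
```

Request:
{"op": "step_arm", "data": {
  "fingers": [0.2, 0.2, 0.2, 0.2, 0.2, 0.2, 0.2, 0.2, 0.2, 0.2],
  "travel": [
    [-0.01, 0, 0.2],
    [0, 0, 0.35],
    [0, 0, 0.35],
    [0, 0, 0.3],
    [0, 0, 0.2],
    [0, 0, 0.15],
    [0, 0, 0.08],
    [0, 0, 0.02],
    [0, 0, 0],
    [0, 0, 0]
  ],
  "twist": [0, 0, 0, 0, 0, 0, 0, 0, 0, 0]
}}

```text
time_s: 18.68
position: [0.6557, -0.1584, 0.0125]
tool_rot: [[-0.501, 0.865, 0.001], [0.865, 0.501, -0.0], [-0.001, 0.001, -1.0]]
ft_force: [-0.4, -0.3, 0.1]
grip_width: 0.0453
gripper_force: 30.9
```

Request:
{"op": "step_arm", "data": {
  "fingers": [0.2, 0.2, 0.2],
  "travel": [
    [0, 0, 0.015],
    [0, 0, 0.01],
    [0, 0, 0]
  ],
  "twist": [0, 0, 0]
}}

```text
time_s: 19.05
position: [0.6554, -0.1583, 0.0093]
tool_rot: [[-0.501, 0.865, -0.0], [0.865, 0.501, 0.0], [0.0, -0.0, -1.0]]
ft_force: [-0.6, 0.4, -1.7]
grip_width: 0.045
gripper_force: 31.0
```

Request:
{"op": "step_arm", "data": {
  "fingers": [0.2, 0.2],
  "travel": [
    [0, 0, 0.01],
    [0, 0, 0]
  ],
  "twist": [0, 0]
}}

```text
time_s: 19.3
position: [0.6555, -0.1583, 0.0093]
tool_rot: [[-0.501, 0.865, 0.0], [0.865, 0.501, -0.0], [-0.0, 0.0, -1.0]]
ft_force: [-2.4, 1.3, 5.0]
grip_width: 0.0451
gripper_force: 31.5
```

The yellow tin is down on its tray. Release and rise.

Request:
{"op": "step_arm", "data": {
  "fingers": [0.05, -0.1, -0.4, -0.8, -1, -1, -1, -1, -1, -1],
  "travel": [
    [0, 0, 0],
    [0, 0, 0],
    [0, 0, 0],
    [0, 0, 0],
    [0, 0, 0],
    [0, 0, 0],
    [0, 0, -0.1],
    [0, 0, -0.4],
    [0, 0, -0.5],
    [0, 0, -0.5]
  ],
  "twist": [0, 0, 0, 0, 0, 0, 0, 0, 0, 0]
}}

```text
time_s: 20.55
position: [0.6553, -0.1583, 0.1607]
tool_rot: [[-0.501, 0.865, 0.001], [0.865, 0.501, -0.0], [-0.001, 0.0, -1.0]]
ft_force: [1.4, -0.2, -0.2]
grip_width: 0.0854
gripper_force: 0.0
```

```bash
python3 go.py .4363 .2755 .16
```

```text
t 20.55 pos [ 0.6553 -0.1583  0.1607] yaw 30.08 q [-23.6  37.3  58.7  -0.   84.  -53.7] w 0.0854 F [ 1.43 -0.16 -0.17] gf 0.0
shift units [4.851 0.279 0.005]
```

Request:
{"op": "step_arm", "data": {
  "fingers": [-1, -1, -1, -1, -1, -1, -1, -1, -1, -1],
  "travel": [
    [0.2, 0.01, 0],
    [0.4, 0.025, 0],
    [0.4, 0.025, 0],
    [0.4, 0.025, 0],
    [0.4, 0.025, 0],
    [0.4, 0.025, 0],
    [0.4, 0.025, 0],
    [0.4, 0.025, 0],
    [0.4, 0.025, 0],
    [0.4, 0.025, 0]
  ],
  "twist": [0, 0, 0, 0, 0, 0, 0, 0, 0, 0]
}}

```text
time_s: 21.8
position: [0.4848, 0.1834, 0.1592]
tool_rot: [[-0.501, 0.865, 0.001], [0.865, 0.501, 0.0], [-0.0, 0.001, -1.0]]
ft_force: [0.3, 0.2, -1.1]
grip_width: 0.0854
gripper_force: 0.0
```

Request:
{"op": "step_arm", "data": {
  "fingers": [-1, -1, -1, -1, -1, -1],
  "travel": [
    [0.4, 0.025, 0],
    [0.35, 0.02, 0],
    [0.25, 0, 0],
    [0.051, 0, 0],
    [0, 0, 0],
    [0, 0, 0]
  ],
  "twist": [0, 0, 0, 0, 0, 0]
}}

```text
time_s: 22.55
position: [0.4371, 0.2748, 0.1584]
tool_rot: [[-0.5, 0.866, 0.0], [0.866, 0.5, -0.0], [-0.0, 0.0, -1.0]]
ft_force: [-0.6, 1.5, 0.2]
grip_width: 0.0855
gripper_force: 0.0
```

```bash
python3 go.py .4363 .2755 .0565; python3 f.py 2>/dev/null| grep -E "tin"
```

```text
t 22.55 pos [0.4371 0.2748 0.1584] yaw 30.02 q [ 19.   22.3  86.6  -0.   71.1 -11. ] w 0.0855 F [-0.56  1.5   0.16] gf 0.0
shift units [ 0.01  -0.003  1.019]
scene tin blue 336 [0.4366 0.2784] 0.0006
scene tin red 279 [0.4361 0.2761] 0.0007
scene tin yellow 0 [0.442 0.272] nan
scene tin white 0 [0.442 0.272] nan
side tin blue 195 [0.4372 0.2776] 0.0013
side tin red 159 [0.4362 0.2751] 0.0011
side tin yellow 0 [0.442 0.272] nan
side tin white 1 [0.4598 0.2912] 0.0
```

Request:
{"op": "step_arm", "data": {
  "fingers": [-1, -1, -1, -1, -1, -1, -1],
  "travel": [
    [0.01, 0, 0.2],
    [0, 0, 0.25],
    [0, 0, 0.25],
    [0, 0, 0.2],
    [0, 0, 0.1],
    [0, 0, 0.02],
    [0, 0, 0]
  ],
  "twist": [0, 0, 0, 0, 0, 0, 0]
}}

```text
time_s: 23.52
position: [0.4364, 0.2764, 0.0568]
tool_rot: [[-0.501, 0.865, 0.001], [0.865, 0.501, 0.0], [-0.0, 0.001, -1.0]]
ft_force: [-0.3, 0.6, 0.5]
grip_width: 0.0855
gripper_force: 0.0
```

Request:
{"op": "step_arm", "data": {
  "fingers": [-0.6, -0.4, -0.3, -0.2, -0.1, 0, 0, 0],
  "travel": [
    [0, 0, 0],
    [0, 0, 0],
    [0, 0, 0],
    [0, 0, 0],
    [0, 0, 0],
    [0, 0, 0],
    [0, 0, 0],
    [0, 0, 0]
  ],
  "twist": [0, 0, 0, 0, 0, 0, 0, 0]
}}

```text
time_s: 24.52
position: [0.4361, 0.2764, 0.0568]
tool_rot: [[-0.501, 0.865, 0.001], [0.865, 0.501, 0.0], [-0.0, 0.001, -1.0]]
ft_force: [-2.1, 0.1, 5.0]
grip_width: 0.0556
gripper_force: 31.1
```

Request:
{"op": "step_arm", "data": {
  "fingers": [0, 0, 0, 0, 0, 0],
  "travel": [
    [0, 0, -0.03],
    [0, 0, -0.1],
    [0, 0, -0.2],
    [0, 0, -0.2],
    [0, 0, -0.2],
    [0, 0, 0]
  ],
  "twist": [0, 0, 0, 0, 0, 0]
}}

```text
time_s: 25.28
position: [0.4366, 0.2766, 0.1307]
tool_rot: [[-0.501, 0.865, 0.003], [0.865, 0.501, 0.001], [-0.001, 0.003, -1.0]]
ft_force: [0.3, -1.3, -0.8]
grip_width: 0.0552
gripper_force: 32.2
```

```bash
python3 go.py .6475 .1225 .13; python3 f.py 2>/dev/null| grep -E "tin"
```

```text
t 25.27 pos [0.4366 0.2766 0.1307] yaw 30.08 q [ 19.2  24.2  88.8   0.   66.8 -10.9] w 0.0552 F [ 0.34 -1.25 -0.78] gf 32.2
shift units [-2.391  1.052  0.012]
scene tin blue 335 [0.4367 0.2785] 0.0006
scene tin red 0 [0.442 0.272] nan
scene tin yellow 57 [0.4418 0.2785] 0.0009
scene tin white 257 [0.4541 0.2859] 0.0035
side tin blue 199 [0.4368 0.2771] 0.0013
side tin red 0 [0.442 0.272] nan
side tin yellow 47 [0.4354 0.2699] 0.0018
side tin white 255 [0.4338 0.2656] 0.0067
```

Request:
{"op": "step_arm", "data": {
  "fingers": [0, 0, 0, 0, 0, 0, 0, 0, 0, 0],
  "travel": [
    [-0.1, 0.04, 0],
    [-0.25, 0.11, 0],
    [-0.35, 0.155, 0],
    [-0.35, 0.155, 0],
    [-0.35, 0.155, 0],
    [-0.35, 0.155, 0],
    [-0.3, 0.13, 0],
    [-0.25, 0.11, 0],
    [-0.091, 0.042, 0],
    [0, 0, 0]
  ],
  "twist": [0, 0, 0, 0, 0, 0, 0, 0, 0, 0]
}}

```text
time_s: 26.62
position: [0.6468, 0.1219, 0.1285]
tool_rot: [[-0.501, 0.866, -0.001], [0.866, 0.501, 0.0], [0.001, -0.001, -1.0]]
ft_force: [-0.8, 0.3, -1.9]
grip_width: 0.0555
gripper_force: 32.2
```

```bash
python3 go.py .6475 .1225 .0128
```

```text
t 26.62 pos [0.6468 0.1219 0.1285] yaw 30.05 q [  0.4  37.2  64.4   0.   78.4 -29.7] w 0.0555 F [-0.83  0.29 -1.93] gf 32.2
shift units [1.000e-03 1.100e-02 1.157e+00]
```

Request:
{"op": "step_arm", "data": {
  "fingers": [0, 0, 0, 0, 0, 0, 0, 0, 0],
  "travel": [
    [0, 0.01, 0.15],
    [0, 0, 0.25],
    [0, 0, 0.25],
    [0, 0, 0.2],
    [0, 0, 0.17],
    [0, 0, 0.1],
    [0, 0, 0.03],
    [0, 0, 0],
    [0, 0, 0]
  ],
  "twist": [0, 0, 0, 0, 0, 0, 0, 0, 0]
}}

```text
time_s: 27.75
position: [0.6481, 0.1227, 0.015]
tool_rot: [[-0.501, 0.865, 0.001], [0.865, 0.501, 0.0], [-0.001, 0.001, -1.0]]
ft_force: [0.4, -0.2, -0.8]
grip_width: 0.0558
gripper_force: 32.2
```

Request:
{"op": "step_arm", "data": {
  "fingers": [0, 0, 0],
  "travel": [
    [0, 0, 0.015],
    [0, 0, 0.01],
    [0, 0, 0]
  ],
  "twist": [0, 0, 0]
}}

```text
time_s: 28.12
position: [0.6477, 0.1227, 0.0117]
tool_rot: [[-0.501, 0.865, -0.0], [0.865, 0.501, 0.0], [0.0, -0.0, -1.0]]
ft_force: [0.3, -0.7, -1.7]
grip_width: 0.0554
gripper_force: 32.2
```

Request:
{"op": "step_arm", "data": {
  "fingers": [0, 0],
  "travel": [
    [0, 0, 0.007],
    [0, 0, 0]
  ],
  "twist": [0, 0]
}}

```text
time_s: 28.38
position: [0.6477, 0.1227, 0.0111]
tool_rot: [[-0.501, 0.865, -0.0], [0.865, 0.501, -0.0], [0.0, -0.0, -1.0]]
ft_force: [-0.8, 0.0, -2.2]
grip_width: 0.0554
gripper_force: 32.2
```

Request:
{"op": "step_arm", "data": {
  "fingers": [0, 0],
  "travel": [
    [0, 0, 0.012],
    [0, 0, 0]
  ],
  "twist": [0, 0]
}}

```text
time_s: 28.62
position: [0.6478, 0.1227, 0.0099]
tool_rot: [[-0.501, 0.865, 0.0], [0.865, 0.501, -0.0], [-0.0, 0.0, -1.0]]
ft_force: [-0.7, 0.4, -1.4]
grip_width: 0.0555
gripper_force: 32.2
```

Request:
{"op": "step_arm", "data": {
  "fingers": [0, 0],
  "travel": [
    [0, 0, 0.007],
    [0, 0, 0]
  ],
  "twist": [0, 0]
}}

```text
time_s: 28.88
position: [0.6478, 0.1227, 0.0099]
tool_rot: [[-0.501, 0.865, 0.0], [0.865, 0.501, -0.0], [-0.0, 0.0, -1.0]]
ft_force: [-2.1, -0.6, 4.6]
grip_width: 0.055
gripper_force: 32.7
```

Request:
{"op": "step_arm", "data": {
  "fingers": [-0.15, -0.3, -0.6, -0.9, -1, -1, -1, -1, -1, -1],
  "travel": [
    [0, 0, 0],
    [0, 0, 0],
    [0, 0, 0],
    [0, 0, 0],
    [0, 0, 0],
    [0, 0, 0],
    [0, 0, -0.1],
    [0, 0, -0.4],
    [0, 0, -0.5],
    [0, 0, -0.3]
  ],
  "twist": [0, 0, 0, 0, 0, 0, 0, 0, 0, 0]
}}

```text
time_s: 30.12
position: [0.6484, 0.1227, 0.1428]
tool_rot: [[-0.501, 0.865, 0.004], [0.865, 0.501, 0.0], [-0.002, 0.003, -1.0]]
ft_force: [-0.6, -0.0, -1.4]
grip_width: 0.0855
gripper_force: 0.0
```

```bash
python3 go.py .4369 .2777 .14
```

```text
t 30.12 pos [0.6484 0.1227 0.1428] yaw 30.08 q [  0.5  36.6  63.2  -0.   80.  -29.6] w 0.0855 F [-0.58 -0.03 -1.42] gf 0.0
shift units [ 2.401 -1.053  0.02 ]
```

Request:
{"op": "step_arm", "data": {
  "fingers": [-1, -1, -1, -1, -1, -1, -1, -1, -1, -1],
  "travel": [
    [0.1, -0.04, 0],
    [0.25, -0.11, 0],
    [0.35, -0.155, 0],
    [0.35, -0.155, 0],
    [0.35, -0.155, 0],
    [0.35, -0.155, 0],
    [0.3, -0.13, 0],
    [0.25, -0.11, 0],
    [0.101, -0.043, 0],
    [0, 0, 0]
  ],
  "twist": [0, 0, 0, 0, 0, 0, 0, 0, 0, 0]
}}

```text
time_s: 31.38
position: [0.436, 0.2778, 0.139]
tool_rot: [[-0.502, 0.865, -0.0], [0.865, 0.502, -0.0], [-0.0, -0.001, -1.0]]
ft_force: [-0.5, -0.2, 0.5]
grip_width: 0.0851
gripper_force: 0.0
```

```bash
python3 go.py .4369 .2777 .0095; python3 f.py 2>/dev/null| grep -E "tin"
python3 - <<'E'
from rig import optics;import cv2,numpy as np
a=optics.get_image("scene")[0][150:350,150:450];b=optics.get_image("side")[0][130:330,130:430]
cv2.imwrite("pics/g4.png",cv2.resize(np.vstack([a,b]),(450*1,600)))
E
```

```text
t 31.38 pos [0.436  0.2778 0.139 ] yaw 30.13 q [ 19.4  23.7  88.   -0.   68.3 -10.8] w 0.0851 F [-0.51 -0.21  0.54] gf 0.0
shift units [-0.005  0.008  1.295]
scene tin blue 338 [0.4366 0.2783] 0.0006
scene tin red 0 [0.442 0.272] nan
scene tin yellow 0 [0.442 0.272] nan
scene tin white 62 [0.4604 0.2873] 0.0081
side tin blue 204 [0.437  0.2772] 0.0012
side tin red 0 [0.442 0.272] nan
side tin yellow 0 [0.442 0.272] nan
side tin white 52 [0.4608 0.2871] 0.0023
```

View pics/g4.png

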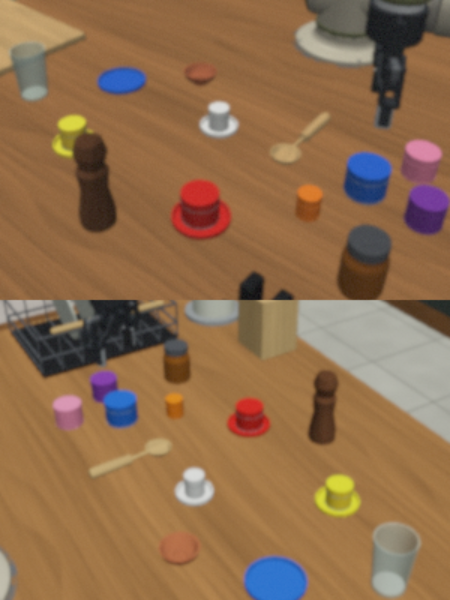

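White, yellow and red stand upright in their trays, and the blue tin is alone at (367,178) in the upper panel. Next I grasp the blue tin.

Request:
{"op": "step_arm", "data": {
  "fingers": [-1, -1, -1, -1, -1, -1, -1, -1],
  "travel": [
    [-0.005, 0.008, 0.2],
    [0, 0, 0.3],
    [0, 0, 0.3],
    [0, 0, 0.25],
    [0, 0, 0.15],
    [0, 0, 0.07],
    [0, 0, 0.015],
    [0, 0, 0]
  ],
  "twist": [0, 0, 0, 0, 0, 0, 0, 0]
}}

```text
time_s: 32.58
position: [0.4376, 0.2778, 0.0113]
tool_rot: [[-0.501, 0.865, 0.001], [0.865, 0.501, 0.0], [-0.0, 0.001, -1.0]]
ft_force: [-0.4, 0.3, 0.7]
grip_width: 0.0859
gripper_force: 0.0
```

Request:
{"op": "step_arm", "data": {
  "fingers": [-0.8, -0.6, -0.5, -0.4, -0.3, -0.2, -0.2, -0.2],
  "travel": [
    [0, 0, 0],
    [0, 0, 0],
    [0, 0, 0],
    [0, 0, 0],
    [0, 0, 0],
    [0, 0, 0],
    [0, 0, 0],
    [0, 0, 0]
  ],
  "twist": [0, 0, 0, 0, 0, 0, 0, 0]
}}

```text
time_s: 33.58
position: [0.4374, 0.2777, 0.0112]
tool_rot: [[-0.501, 0.865, 0.001], [0.865, 0.501, 0.0], [-0.0, 0.001, -1.0]]
ft_force: [-1.0, -0.9, 5.8]
grip_width: 0.0653
gripper_force: 32.7
```

Request:
{"op": "step_arm", "data": {
  "fingers": [-0.2, -0.2, -0.2, -0.2, -0.2, -0.2],
  "travel": [
    [0, 0, -0.03],
    [0, 0, -0.1],
    [0, 0, -0.3],
    [0, 0, -0.4],
    [0, 0, -0.27],
    [0, 0, 0]
  ],
  "twist": [0, 0, 0, 0, 0, 0]
}}

```text
time_s: 34.33
position: [0.438, 0.2779, 0.1226]
tool_rot: [[-0.501, 0.865, 0.004], [0.865, 0.501, 0.001], [-0.001, 0.004, -1.0]]
ft_force: [-0.3, 1.2, -1.9]
grip_width: 0.0653
gripper_force: 34.3
```

```bash
python3 go.py .459 -.2545 .12
```

```text
t 34.33 pos [0.438  0.2779 0.1226] yaw 30.09 q [ 19.3  24.9  89.2  -0.   65.7 -10.8] w 0.0653 F [-0.29  1.18 -1.95] gf 34.3
shift units [-4.712 -2.487  0.02 ]
```

Request:
{"op": "step_arm", "data": {
  "fingers": [-0.2, -0.2, -0.2, -0.2, -0.2, -0.2, -0.2, -0.2, -0.2, -0.2],
  "travel": [
    [-0.15, -0.08, 0],
    [-0.3, -0.16, 0],
    [-0.36, -0.19, 0],
    [-0.36, -0.19, 0],
    [-0.36, -0.19, 0],
    [-0.36, -0.19, 0],
    [-0.36, -0.19, 0],
    [-0.36, -0.19, 0],
    [-0.36, -0.19, 0],
    [-0.36, -0.19, 0]
  ],
  "twist": [0, 0, 0, 0, 0, 0, 0, 0, 0, 0]
}}

```text
time_s: 35.58
position: [0.4506, -0.1005, 0.1195]
tool_rot: [[-0.501, 0.866, -0.002], [0.866, 0.501, 0.001], [0.002, -0.002, -1.0]]
ft_force: [-0.7, 1.0, -0.9]
grip_width: 0.0653
gripper_force: 34.3
```

Request:
{"op": "step_arm", "data": {
  "fingers": [-0.2, -0.2, -0.2, -0.2, -0.2, -0.2, -0.2],
  "travel": [
    [-0.36, -0.19, 0],
    [-0.36, -0.19, 0],
    [-0.3, -0.16, 0],
    [-0.25, -0.13, 0],
    [-0.112, -0.057, 0],
    [0, 0, 0],
    [0, 0, 0]
  ],
  "twist": [0, 0, 0, 0, 0, 0, 0]
}}

```text
time_s: 36.45
position: [0.4579, -0.2537, 0.1204]
tool_rot: [[-0.502, 0.865, -0.001], [0.865, 0.502, 0.001], [0.001, -0.0, -1.0]]
ft_force: [-0.1, 0.2, -1.9]
grip_width: 0.0654
gripper_force: 34.3
```

```bash
python3 go.py .459 -.2545 .0165
```

```text
t 36.45 pos [ 0.4579 -0.2537  0.1204] yaw 30.12 q [-42.   25.6  88.4   0.   66.1 -72.1] w 0.0654 F [-0.07  0.18 -1.89] gf 34.3
shift units [-0.014  0.006  1.039]
```

Request:
{"op": "step_arm", "data": {
  "fingers": [-0.2, -0.2, -0.2, -0.2, -0.2, -0.2, -0.2, -0.2, -0.2],
  "travel": [
    [-0.01, 0.006, 0.15],
    [0, 0, 0.25],
    [0, 0, 0.25],
    [0, 0, 0.2],
    [0, 0, 0.12],
    [0, 0, 0.06],
    [0, 0, 0.01],
    [0, 0, 0],
    [0, 0, 0]
  ],
  "twist": [0, 0, 0, 0, 0, 0, 0, 0, 0]
}}

```text
time_s: 37.58
position: [0.4594, -0.2555, 0.0172]
tool_rot: [[-0.501, 0.865, 0.001], [0.865, 0.501, -0.001], [-0.001, 0.0, -1.0]]
ft_force: [0.3, -0.6, -1.7]
grip_width: 0.0656
gripper_force: 34.3
```

Request:
{"op": "step_arm", "data": {
  "fingers": [-0.2, -0.2, -0.2],
  "travel": [
    [0, 0, 0.015],
    [0, 0, 0.005],
    [0, 0, 0]
  ],
  "twist": [0, 0, 0]
}}

```text
time_s: 37.95
position: [0.4592, -0.2553, 0.0147]
tool_rot: [[-0.501, 0.865, -0.0], [0.865, 0.501, 0.0], [0.0, -0.0, -1.0]]
ft_force: [-0.4, -0.2, -1.8]
grip_width: 0.0653
gripper_force: 34.3
```

Request:
{"op": "step_arm", "data": {
  "fingers": [-0.2, -0.2],
  "travel": [
    [0, 0, 0.01],
    [0, 0, 0]
  ],
  "twist": [0, 0]
}}

```text
time_s: 38.2
position: [0.4593, -0.2554, 0.0142]
tool_rot: [[-0.501, 0.865, 0.0], [0.865, 0.501, -0.0], [-0.001, 0.0, -1.0]]
ft_force: [0.1, 1.6, 4.8]
grip_width: 0.0654
gripper_force: 35.0
```

Request:
{"op": "step_arm", "data": {
  "fingers": [-0.35, -0.5, -0.8, -1, -1, -1, -1, -1, -1, -1],
  "travel": [
    [0, 0, 0],
    [0, 0, 0],
    [0, 0, 0],
    [0, 0, 0],
    [0, 0, 0],
    [0, 0, 0],
    [0, 0, -0.1],
    [0, 0, -0.4],
    [0, 0, -0.5],
    [0, 0, -0.5]
  ],
  "twist": [0, 0, 0, 0, 0, 0, 0, 0, 0, 0]
}}

```text
time_s: 39.45
position: [0.459, -0.2551, 0.166]
tool_rot: [[-0.501, 0.865, 0.0], [0.865, 0.501, -0.0], [-0.0, 0.0, -1.0]]
ft_force: [0.4, -0.5, -0.7]
grip_width: 0.0852
gripper_force: 0.0
```

Request:
{"op": "step_arm", "data": {
  "fingers": [-1, -1, -1, -1, -1],
  "travel": [
    [0, 0, -0.5],
    [0, 0, -0.3],
    [0, 0, 0],
    [0, 0, 0],
    [0, 0, 0]
  ],
  "twist": [0, 0, 0, 0, 0]
}}

```text
time_s: 40.08
position: [0.4589, -0.255, 0.2426]
tool_rot: [[-0.501, 0.865, -0.002], [0.865, 0.501, 0.002], [0.002, -0.001, -1.0]]
ft_force: [1.3, -1.6, 0.1]
grip_width: 0.0853
gripper_force: 0.0
```

```bash
cat > chk.py <<'E'
from f import *
T={"blue":((.459,-.2545),.033,.05),"red":((.6475,.1225),.028,.046),"yellow":((.655,-.1575),.023,.042),"white":((.4528,-.0045),.018,.04)}
print("---")
for cam in("scene","side"):
    p,d=optics.get_image(cam);c=optics.get_calibration(cam);P=cloud(c,d>0,d)
    cv2.imwrite(f"pics/{cam}_end.png",p)
    for n,(g,r,hh) in T.items():
        near=np.hypot(P[:,0]-g[0],P[:,1]-g[1])<r+.012
        Q=P[near&(P[:,2]>.015)&(P[:,2]<hh-.005)]; x,e=fit(Q,r,g)
        t=P[near&(P[:,2]>hh-.003)&(P[:,2]<hh+.02),2]
        print(cam,n,len(Q),x.round(4),"off mm",((x-g)*1000).round(1),"top",np.percentile(t,[50,95]).round(4),"want",hh+.003)
E
python3 chk.py 2>/dev/null| sed -n '/---/,$p'
```

```text
---
scene blue 186 [ 0.4581 -0.2546] off mm [-0.9 -0.1] top [0.0548 0.0566] want 0.053000000000000005
scene red 236 [0.6477 0.123 ] off mm [0.2 0.5] top [0.05   0.0517] want 0.049
scene yellow 80 [ 0.6555 -0.1583] off mm [ 0.5 -0.8] top [0.0463 0.0481] want 0.045000000000000005
scene white 81 [ 0.4521 -0.003 ] off mm [-0.7  1.5] top [0.0443 0.046 ] want 0.043000000000000003
side blue 272 [ 0.4591 -0.2556] off mm [ 0.1 -1.1] top [0.0514 0.0538] want 0.053000000000000005
side red 80 [0.6485 0.1212] off mm [ 1.  -1.3] top [0.0473 0.0505] want 0.049
side yellow 122 [ 0.6553 -0.1586] off mm [ 0.3 -1.1] top [0.0435 0.0458] want 0.045000000000000005
side white 83 [ 0.4528 -0.0045] off mm [0. 0.] top [0.0412 0.0437] want 0.043000000000000003
```

View pics/side_end.png

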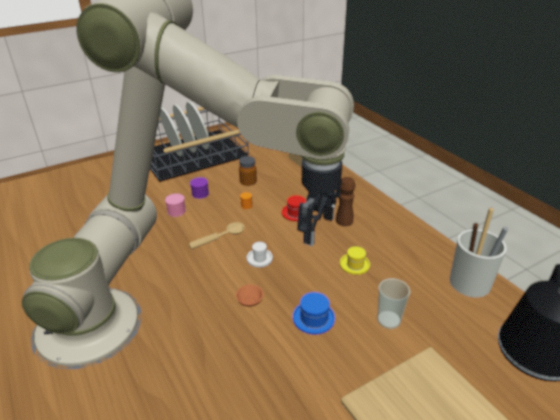

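All four tins are centred in their trays and on the tray floor: blue (314,310), red (296,205), yellow (356,258), white (260,252). The mill and the glass haven't moved, and the gripper is clear.

```bash
python3 -c "
from rig import close_job
print(close_job())"
```

```text
the job is handed in; nothing more can be done
None
```

The job is handed in after about 40 s of the 120 s allowed: by the final camera check each tin stands upright on the floor of its own tray, within about 2 mm of centre, and the mill and glass were left untouched (the hand-in call returned no verdict).

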